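Key on the code reader and present a valve to it

ROBOT

A 6-joint arm with a two-finger parallel gripper is mounted at the origin on the work surface. World frame = base frame: x ahead of the robot, y to its left, z up, the work surface at z = 0. Lengths are in mm, angles in rad, forces in N, time in s.
With the tool pointing down it reaches from about 300 to 775 mm from the base axis. Payload 14.6 kg.
Tool frame: the origin (TCP) lies at the very end of the fingers, on their centre line; the grasp point (between the pads) lies 19 mm behind it; z points along the fingers, y is the line along which they close (so a half turn about z gives the same grasp; the last joint's range is limited). The gripper opens to 94 mm and grips with 3 to 60 N. Pads are 16 mm wide; open, the fingers measure 119 mm over their backs; the gripper's body (75 mm by 177 mm) begins 78 mm behind the grasp point.
Start: joints at [-1.404, 0.3, 1.521, -0, 1.321, -0.067], TCP at [127.415, -535.028, 205.446] pointing down, gripper open.
Joint ranges: [-3.03, 3.03], [-0.79, 2.21], [0.23, 2.52], [-1.04, 4.18], [0, 3.07], [-2.55, 2.55]. Speed limits (rad/s): [2.22, 2.22, 2.57, 3.14, 3.14, 3.14].

INTERFACE

Orientations are given as [roll, pitch, yaw] about the fixed x, y, z axes, in that order (R = Rz(yaw) Ry(pitch) Rx(roll)).
In Python, from cell import manip gives the robot as it stands.
- The arm moves only by the tool servo_tool, never from a script. Its argument "motion" is a list that holds one entry, the list of rows, each a list of 7 numbers: the shift along the world's x, y, z as a fraction of full scale, then the turn, a rotation vector about the world's x, y, z as a fraction of full scale, then the closure, from 0 (fully open) to 1 (shut). In form: [[[x, y, z, rx, ry, rz, gripper], ...]]. A call has 1 to 10 rows; each row is the pose to reach, as a shift and turn from the pose commanded when the call began, turning the shorter way round; what a row does not reach only later rows make up. Full scale, the value 1, is 0.5 m for a shift and pi rad for a turn. A row lasts 1/10 s, in which the tool goes at most 50 mm and 8.59 degrees, less where a joint would pass 70% of its speed; a pose out of reach is approached as far as the arm can. A call with a number of a shift or a turn outside -1 to 1 is refused whole. A call with a gripper value outside its range is refused whole. The fingers move at their own pace and stop on an object; "newtons" is the grip in N (left out, the last holds). Time passes only in rows, so rows that repeat a pose let the fingers close. It gives the time, the measured TCP pose, the force, the opening and the grip force at its end, in the units of the state.
- manip.read_state(): the state, without advancing time (a new reading comes with each control period).
- manip.camera(name): name is "scene" or "top"; returns a dict with "frame" (400x640x3 uint8, red, green, blue), "range_z" (400x640 float32, mm along the optical axis (not along the pixel's ray), 0 where there is no reading), "vfov" (degrees; the focal length in pixels is half the picture's height over the tangent of half this angle, whatever the lens; pixels are square), "cx", "cy" (the principal point, pixels), "cam_to_world" (4x4, takes a point from camera to world coordinates). Camera axes: x right, y down, z forward; pixel columns grow to the right and rows downward; lengths in mm; the calibration is good to about 2 mm. A picture is of the moment at which its call begins.
- manip.sign_off(): hands the job in; it is judged then, once.
The state is a dict: "clock": time; "joints": joint angles; "qd": joint speeds; "effort": joint torques, N m; "eef_pos": TCP position; "eef_rot": TCP orientation; "wrist_force": force on the tool from outside, world axes, zero at the start; "moment": the same for the moment, N m; "finger_gap": finger opening in mm; "finger_force": force on a finger pad.
Only numpy, scipy, OpenCV 4.12 (cv2) and the standard library are available. Lean on these libraries where they do the work, as an engineer would, in place of code of your own. Each camera call takes 0.05 s, during which the arm holds its last target. There are 200 camera calls.

TASK

Switch the code reader on: take the key from its holder, push it fully home in the key switch and turn it clockwise to the stop, leaving it in there. Then pick up the solenoid valve with the square coil, lift it clear over the steel beam without knocking it and hold it level over the reader's glass, centred, its ports along the glass's long side, about a centimetre above the glass; neither the glass nor the frame around it may be touched by the valve. Finish while still holding it there, and leave everything else on the bench in place.

Things in the scene. Friction and masses are not known exactly. Their poses are not given: they have to be found in the camera images.
- key: Loose key, 70 mm tall, standing upright in a slot of its holder. Origin: centre of the blade's bottom tip; z up along the key. Steel blade 12 mm (x) by 6 mm (y), 28 mm long with a narrowed last 2 mm; above it a shoulder 20 x 14 mm from 28 to 33 mm; above that a flat black bow 36 mm wide (x), 9 mm thick (y), from 33 to 70 mm: grip it across its thickness. 50 g. It works either way round.
- holder: Fixed grey block 50 x 50 x 40 mm high in which the key stands, its shoulder resting on the top. Origin: centre of the underside. The key lifts straight out.
- slot (a point): Centre of the mouth of the key slot, 57 mm above the bench, in the top of the round steel cylinder (34 mm across) that stands 11 mm proud of a grey switch box 80 x 80 x 46 mm. The slot is 14 mm along this frame's x by 8 mm along y, chamfered 2 mm, 32 mm deep (the dark dust shutter seen 4 mm down gives way freely); the frame is fixed to the cylinder and turns with it; z up. A key fully home has its shoulder on the mouth and its tip 28 mm below it.
- rotor (a joint): Angle of the key cylinder, rad: grows clockwise seen from above, from 0 to its stop at 1.3 (on). Starts at 0 to 0.2. It has about 0.05 N m of friction and stays where it is left. The key has about 0.2 rad of play in the slot, so to reach the stop turn the key about 0.2 rad farther than the cylinder has to go.
- valve: The solenoid valve to present: brass body 52 x 36 x 30 mm with a round port at each end (76 mm over the ports, along its x), and on top of it a black coil of square plan, 34 x 34 mm, from 30 to 76 mm height, with a grey connector block on the coil's -x side (26 mm wide, out to x = -35 mm, 43 to 67 mm high) and a small stud on top (to 82 mm). Grip the coil across y. 0.3 to 0.6 kg. Origin: centre of the flat underside, z up.
- round_valve: The other valve, to be left alone: the same body but a round coil 40 mm across. Origin: centre of the underside.
- reader: Code reader, fixed on the bench: grey and black box 106 mm (x) by 150 mm (y), 50 mm high in all. Origin: centre of the underside. The glass is recessed in a raised frame: the frame's top is 50 mm above the bench, 16 mm wide all round; the opening is 74 mm along x by 118 mm along y (the long side).
- glass (a point): Centre of the top face of the reader's glass, 30 mm above the bench; axes as the reader's, z up.
- beam: Galvanised shelf beam fixed on the bench across the way, 400 mm long (x), 40 mm thick (y), 82 mm high, between the valves and the key holder on the robot's right and the reader and the key switch on its left. Origin: centre of the underside.
- carton_a: Bystander: carton 90 x 70 x 60 mm. Origin: centre of the underside.
- carton_b: Bystander: carton 80 x 60 x 50 mm. Origin: centre of the underside.
- tape: Bystander: roll of clear tape lying flat, 96 mm across, 40 mm high. Origin: centre of the underside.
- nipple: Bystander: short brass tube standing upright, 30 mm across, 22 mm high. Origin: centre of the underside.
- wrench: Bystander: wrench 170 mm long lying flat along its x. Origin: on the underside, near the middle.
Not all that is in view belongs to the job. Leave any green, orange or red look-alike of the valve alone.

How it is judged (in metres and radians):
On the way, in this order (a step that is already met when the one before it is completed fails the run):
1. the key is pushed fully home in the slot (horizontal distance between key and slot below 0.004 m and z of key in the frame of slot below -0.022 m), for 0.1 s.
2. the key, in the slot, is turned clockwise to the stop (all of step 1 and value of joint rotor above 1.15 rad), for 0.2 s.
3. the square-coil valve is lifted above the beam (height (world z) of valve above 0.085 m), for 0.1 s.
At the end, for the whole second after the job is handed in: Key at least 22 mm deep and turned past 1.15 rad; square-coil valve gripped, at rest, underside 3 to 20 mm above the glass, within 10 mm of its centre, ports within 0.15 rad of its long side (either way round), tilt under 0.1 rad, touching neither the reader nor any loose thing (all of step 2 and horizontal distance between valve and glass below 0.01 m and z of valve in the frame of glass between 0.003 and 0.02 m and angle between the x axis of valve and the y axis of reader, either way round below 0.15 rad and angle between valve's own z axis and vertical below 0.1 rad and linear speed of valve below 0.02 m/s and contact force between valve and the fingers above 1 N and contact force between valve and reader below 0.1 N and contact force between valve and key below 0.1 N and contact force between valve and round_valve below 0.1 N and contact force between valve and carton_a below 0.1 N and contact force between valve and carton_b below 0.1 N and contact force between valve and tape below 0.1 N and contact force between valve and nipple below 0.1 N and contact force between valve and wrench below 0.1 N); the arm keeps its last pose, push and grip.
It fails at once if the valve touches the reader with more than 1 N (contact force between valve and reader above 1 N).
It fails at once if the valve knocks the beam with more than 5 N (contact force between valve and beam above 5 N).
It fails at once if a bystander is moved more than 30 mm (distance of any of round_valve, carton_a, carton_b, tape, nipple, wrench from where it was at the start of the episode above 0.03 m).
It also fails if it takes over 72 s, if anything falls off the work surface, if the arm or the gripper's body presses on something with over 40 N, if the wrist force passes 120 N, or if a joint passes its speed limit or range.

## Working session

There is one attempt and no reset: what is moved stays moved. The work goes in short steps, Python scripts to look and compute and a tool call to move; the robot and the scene stay as the last step left them, time stands still between calls to the robot, and variables do not carry over. Pictures are saved under pics/ and viewed, at most 10 in all, crops included, and the job is handed in when it is done.

Besides the shell and the picture viewer there is one more tool, called after "Call:" as name(argument=value, ...), one argument or row to a line, values as JSON. servo_tool: Moves the arm, as the interface text tells. Its arguments: {"type":"object","properties":{"motion":{"type":"array"},"newtons":{"type":"number"}},"required":["motion"]}

```bash
mkdir -p pics; cat > h.py <<'E'
import numpy as np, cv2
from cell import manip
def cam(n):
    c=manip.camera(n); H,W=c["frame"].shape[:2]
    f=H/2/np.tan(np.radians(c["vfov"])/2); T=np.array(c["cam_to_world"]); z=c["range_z"]
    v,u=np.mgrid[:H,:W]
    P=np.stack([(u-c["cx"])/f*z,(v-c["cy"])/f*z,z],-1)@T[:3,:3].T+T[:3,3]
    P[z==0]=np.nan
    return c,f,T,P
def ray(c,f,T,u,v,h):
    d=T[:3,:3]@np.array([(u-c["cx"])/f,(v-c["cy"])/f,1]); o=T[:3,3]
    return o+d*(h-o[2])/d[2]
E
python3 - <<'E'
from h import *
for n in("top","scene"):
    c,f,T,P=cam(n); cv2.imwrite(f"pics/{n}0.png",c["frame"][...,::-1]); print(n,f,T.round(3).tolist())
    np.savez(f"{n}0.npz",frame=c["frame"],P=P,f=f,T=T,cx=c["cx"],cy=c["cy"])
s=manip.read_state();print(s)
E
```

```text
top 407.4421117300914 [[0.023, -0.987, 0.157, 324.482], [-1.0, -0.02, 0.023, -32.095], [-0.019, -0.158, -0.987, 1373.078], [0.0, 0.0, 0.0, 1.0]]
scene 416.0805967082645 [[0.419, 0.557, -0.717, 1407.12], [0.908, -0.265, 0.324, -414.879], [-0.01, -0.787, -0.617, 829.228], [0.0, 0.0, 0.0, 1.0]]
{'clock': 0.1, 'joints': array([-1.40361945e+00,  3.00426477e-01,  1.52152123e+00, -6.66545897e-06,
        1.32070449e+00, -6.66244695e-02]), 'qd': array([-0.00117076, -0.00059193, -0.00208548,  0.00169142,  0.00133035,
       -0.00204117]), 'effort': array([ 1.02365553e-03, -5.32646406e+01, -3.53282690e+01,  7.08797760e-02,
        2.34999123e-02, -4.68025814e-05]), 'eef_pos': array([ 127.36497135, -534.80441088,  204.93612792]), 'eef_rot': array([-3.14053504e+00, -6.40967202e-05,  2.33802969e-01]), 'wrist_force': array([-0.62213625, -0.12698906, -0.29937894]), 'moment': array([-0.00576241,  0.01155781, -0.04225766]), 'finger_force': 0.0, 'finger_gap': 93.80104182659413}
```

View pics/top0.png

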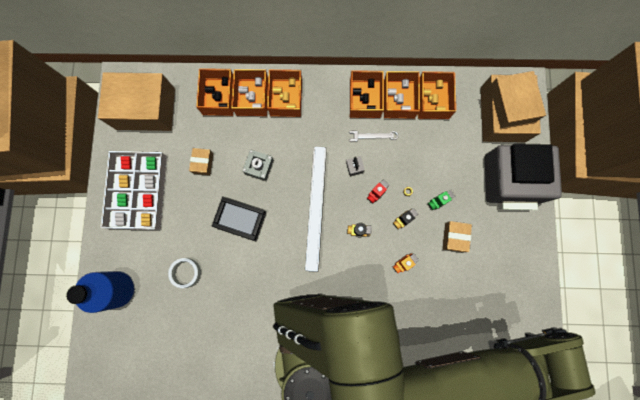

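View pics/scene0.png

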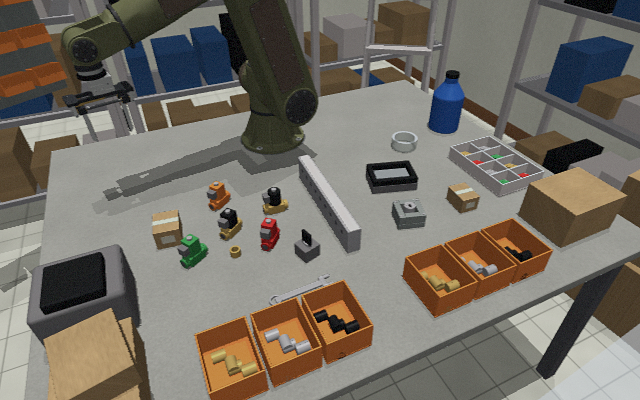

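The top view shows the key and holder near (355,165), the switch at (258,163), the reader at (239,218) and the beam at (316,208). The two black-coil valves are at (358,230) and (404,218). I'll enlarge these and measure from depth.

```bash
python3 - <<'E'
from h import *
t=np.load("top0.npz");s=np.load("scene0.npz")
def crop(d,u,v,r=20): return cv2.resize(d["frame"][v-r:v+r,u-r:u+r,::-1],(260,260),interpolation=cv2.INTER_CUBIC)
a=np.hstack([crop(t,355,165),crop(t,258,163),crop(t,239,218,30)])
b=np.hstack([crop(t,358,230),crop(t,404,218),crop(s,272,200)])
a2=np.vstack([a,b]); cv2.imwrite("pics/crops.png",a2)
P=t["P"]
def rect(name,box,zlo,zhi):
    u0,v0,u1,v1=box; Q=P[v0:v1,u0:u1].reshape(-1,3); Q=Q[(Q[:,2]>zlo)&(Q[:,2]<zhi)]
    if len(Q)<4: print(name,len(Q)); return
    r=cv2.minAreaRect(Q[:,:2].astype(np.float32)); print(name,len(Q),np.round(r[0],1),np.round(r[1],1),round(r[2],1),"z",np.percentile(Q[:,2],[5,50,95]).round(1),"med",np.median(Q,0).round(1))
rect("bow",(335,145,375,185),50,80)
rect("holder",(335,145,375,185),34,46)
rect("switchbox",(238,143,278,183),42,49)
rect("cyl",(238,143,278,183),52,62)
rect("readertop",(205,190,275,248),45,56)
rect("glass",(205,190,275,248),25,36)
rect("beam",(300,140,332,275),76,90)
rect("coilA",(340,212,378,248),66,90)
rect("coilB",(388,203,420,233),66,90)
rect("bodyA",(340,212,378,248),22,38)
rect("bodyB",(388,203,420,233),22,38)
rect("allB",(388,203,420,233),12,90)
E
```

```text
bow 24 [ 652.6 -128. ] [34.9  9.2] 14.5 z [50.5 69.2 78.5] med [ 644.9 -126.6   69.2]
holder 178 [ 653.  -127.7] [49.7 50.5] 15.4 z [35.2 39.9 44.4] med [ 650.2 -122.9   39.9]
switchbox 323 [649.4 202. ] [80.8 80.2] 74.1 z [42.5 45.6 48.6] med [648.8 200.7  45.6]
cyl 73 [642.7 191.8] [59.  49.1] 38.2 z [52.5 56.4 61. ] med [648.5 200.7  56.4]
readertop 617 [464.9 256.4] [149.9 105.8] 73.1 z [45.8 49.6 54.2] med [461.7 255.2  49.6]
glass 744 [468.1 247.8] [136.   93.9] 73.0 z [26.2 29.9 34.1] med [466.  257.6  29.9]
beam 1485 [500.8   0.8] [ 40.  400.1] 87.5 z [77.3 81.  85.3] med [496.7   1.   81. ]
coilA 144 [ 435.2 -151.1] [35.4 52. ] 0.5 z [66.8 75.6 81.9] med [ 433.7 -146.9   75.6]
coilB 145 [ 481.8 -298.9] [33.3 51.7] 45.5 z [67.3 74.7 82.2] med [ 478.6 -296.1   74.7]
bodyA 72 [ 434.8 -142.1] [74.2 36.1] 86.3 z [23.4 27.9 34. ] med [ 436.5 -118.8   27.9]
bodyB 67 [ 471.7 -287.2] [35. 62.] 39.5 z [24.2 28.3 33.5] med [ 460.5 -273.6   28.3]
allB 264 [ 476.1 -292.2] [35.  75.6] 40.4 z [21.5 67.8 81.1] med [ 473.1 -287.5   67.8]
```

View pics/crops.png

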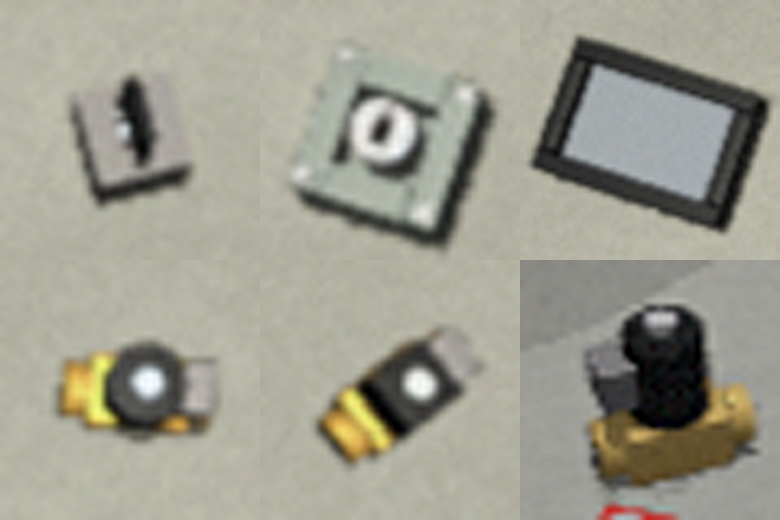

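The square-coil valve is the one at (404,218), with its connector towards the upper right. The one at (358,230) has the round coil. The key bow and the slot both lean slightly from vertical. Next I'll refine the slot and cross-check it in the scene view.

```bash
python3 - <<'E'
from h import *
t=np.load("top0.npz");s=np.load("scene0.npz")
C=np.array([649.4,202])
for n,d in(("top",t),("scene",s)):
    P=d["P"]; g=d["frame"].astype(float).mean(2)
    # cylinder: points near, height 53-59
    D=np.hypot(P[...,0]-C[0],P[...,1]-C[1])
    m=(D<26)&(P[...,2]>54)&(P[...,2]<60)
    Q=P[m]; (c,r)=cv2.minEnclosingCircle(Q[:,:2].astype(np.float32)); print(n,"cyl",len(Q),np.round(c,1),round(r,1),"mean",Q.mean(0).round(1), cv2.minAreaRect(Q[:,:2].astype(np.float32)))
    # slot: project intensities on z=57 plane grid
    f,T,cx,cy=float(d["f"]),d["T"],float(d["cx"]),float(d["cy"])
    xs=np.arange(-14,14.1,.5); X,Y=np.meshgrid(C[0]+xs,C[1]+xs,indexing="ij")
    W=np.stack([X,Y,np.full_like(X,57)],-1); Cc=(W-T[:3,3])@T[:3,:3]
    u=(Cc[...,0]/Cc[...,2]*f+cx).astype(np.float32); v=(Cc[...,1]/Cc[...,2]*f+cy).astype(np.float32)
    I=cv2.remap(g.astype(np.float32),u,v,cv2.INTER_CUBIC)
    hi=np.percentile(I,85); w=np.clip(hi*.8-I,0,None)*(np.hypot(X-C[0],Y-C[1])<11.5)
    mx,my=(w*X).sum()/w.sum(),(w*Y).sum()/w.sum()
    sxx,syy,sxy=(w*(X-mx)**2).sum(),(w*(Y-my)**2).sum(),(w*(X-mx)*(Y-my)).sum()
    print("slot",mx.round(1),my.round(1),"ang",np.degrees(.5*np.arctan2(2*sxy,sxx-syy)).round(1),"sd",np.sqrt(np.linalg.eigvalsh([[sxx,sxy],[sxy,syy]])/w.sum()).round(1))
    # others in both views
    for nm,c0,rad,lo,hi2 in(("holder",(653,-128),40,36,44),("bow",(653,-128),30,60,84),("switch",C,62,43,49),("coil",(476,-292),45,70,79),("reader",(465,256),100,46,54)):
        m=(np.hypot(P[...,0]-c0[0],P[...,1]-c0[1])<rad)&(P[...,2]>lo)&(P[...,2]<hi2); R=cv2.minAreaRect(P[m][:,:2].astype(np.float32)); print(nm,np.round(R[0],1),np.round(R[1],1),round(R[2],1))
E
```

```text
top cyl 49 [649.  202.1] 16.4 mean [649.3 202.2  56.7] ((648.8271484375, 202.55831909179688), (31.136079788208008, 30.058618545532227), 2.4489033222198486)
slot 649.0 203.4 ang -19.8 sd [2.3 4. ]
holder [ 653.  -127.5] [49.6 50.1] 15.4
bow [ 652.7 -127.6] [35.   9.6] 18.2
switch [649.5 201.5] [80.3 79.7] 74.2
coil [ 480.6 -297.7] [33.3 48.3] 45.5
reader [464.8 256.5] [149.9 105.4] 73.1
scene cyl 61 [650.1 201.4] 18.1 mean [648.8 202.7  56.2] ((648.7542724609375, 202.48471069335938), (33.20603942871094, 31.43561553955078), 29.457414627075195)
slot 649.6 201.0 ang -15.2 sd [2.1 3.4]
holder [ 652.4 -126.2] [52.1 52. ] 14.5
bow [ 652.8 -127.2] [38.3  9. ] 15.5
switch [648.9 201.4] [80.7 84.2] 75.4
coil [ 475.6 -292.4] [36.3 36.1] 40.7
reader [463.8 256.4] [151.7 111.4] 74.9
```

Call:
servo_tool(
  motion=[
    [[0.3,0.2,0,0,0,0.5,0.5],[0.3,0.2,0,0,0,0.5,0.5],[0.3,0.2,0,0,0,0.5,0.5],[0.3,0.2,0,0,0,0.5,0.5],[0.3,0.2,0,0,0,0.5,0.5],[0.3,0.2,0,0,0,0.5,0.5],[0.3,0.2,0,0,0,0.5,0.5],[0.3,0.2,0,0,0,0.5,0.5],[0.3,0.2,0,0,0,0.5,0.5],[0.3,0.2,0,0,0,0.5,0.5]],
  ],
)

```text
clock: 1.1
eef_pos: [277.3, -434.9, 205.1]
eef_rot: [-3.141, -0.001, 1.74]
wrist_force: [0.7, 0.4, -0.1]
finger_gap: 47.0
finger_force: 0.0
```

Call:
servo_tool(
  motion=[
    [[0.7506,0.615,-0.1,0,0,0.5306,0.5],[0.7506,0.615,-0.1,0,0,0.5306,0.5],[0.7506,0.615,-0.1,0,0,0.5306,0.5],[0.7506,0.615,-0.1,0,0,0.5306,0.5],[0.7506,0.615,-0.1,0,0,0.5306,0.5],[0.7506,0.615,-0.1,0,0,0.5306,0.5],[0.7506,0.615,-0.1,0,0,0.5306,0.5],[0.7506,0.615,-0.1,0,0,0.5306,0.5],[0.7506,0.615,-0.1,0,0,0.5306,0.5],[0.7506,0.615,-0.1,0,0,0.5306,0.5]],
  ],
)

```text
clock: 2.1
eef_pos: [654.2, -125.2, 154.5]
eef_rot: [3.141, -0.001, -3.042]
wrist_force: [0.5, -1.0, 0.5]
finger_gap: 47.3
finger_force: 0.0
```

Call:
servo_tool(
  motion=[
    [[0,0,0,0,0,0,0.5],[0,0,0,0,0,0,0.5]],
  ],
)

```text
clock: 2.3
eef_pos: [652.5, -127.1, 154.5]
eef_rot: [3.141, -0.001, -3.05]
wrist_force: [-0.8, -0.1, -0.5]
finger_gap: 46.8
finger_force: 0.0
```

Call:
servo_tool(
  motion=[
    [[0,0,0,0,0,0.054,0.5],[0,0,0,0,0,0.054,0.5],[0,0,-0.1,0,0,0.054,0.5],[0,0,-0.18,0,0,0.054,0.5],[0,0,-0.21,0,0,0.054,0.5],[0,0,-0.21,0,0,0.054,0.5],[0,0,-0.21,0,0,0.054,0.5]],
  ],
)

```text
clock: 3.0
eef_pos: [653.5, -128.1, 52.6]
eef_rot: [-3.14, 0.002, -2.881]
wrist_force: [0.2, 0.2, 1.1]
finger_gap: 47.1
finger_force: 0.0
```

Call:
servo_tool(
  motion=[
    [[0,0,0,0,0,0,0.95],[0,0,0,0,0,0,0.95],[0,0,0,0,0,0,0.95],[0,0,0,0,0,0,0.95],[0,0,0,0,0,0,0.95],[0,0,0,0,0,0,0.95]],
  ],
  newtons=25,
)

```text
clock: 3.6
eef_pos: [652.5, -126.1, 50.3]
eef_rot: [3.139, -0.0, -2.88]
wrist_force: [-2.8, 7.4, 1.3]
finger_gap: 8.5
finger_force: 25.0
```

Call:
servo_tool(
  motion=[
    [[0,0.0026,0.02,0,0,0,0.95],[0,0.0026,0.06,0,0,0,0.95],[0,0.0026,0.12,0,0,0,0.95],[0,0.0026,0.2,0,0,0,0.95],[0,0.0026,0.2,0,0,0,0.95]],
  ],
)

```text
clock: 4.1
eef_pos: [654.8, -126.9, 157.2]
eef_rot: [-3.137, 0.008, -2.88]
wrist_force: [0.6, -0.2, -0.9]
finger_gap: 8.8
finger_force: 25.0
```

Call:
servo_tool(
  motion=[
    [[0,0.1,0,0,0,0,0.95],[0,0.2,0,0,0,-0.04,0.95],[0,0.3,0,0,0,-0.08,0.95],[-0.0066,0.4,0,0,0,-0.12,0.95],[-0.0066,0.5,0,0,0,-0.16,0.95],[-0.0066,0.6,0,0,0,-0.1837,0.95],[-0.0066,0.6584,0,0,0,-0.1837,0.95],[-0.0066,0.6584,0,0,0,-0.1837,0.95],[-0.0066,0.6584,0,0,0,-0.1837,0.95],[-0.0066,0.6584,0,0,0,-0.1837,0.95]],
  ],
)

```text
clock: 5.1
eef_pos: [649.6, 201.6, 150.4]
eef_rot: [-3.141, 0.0, 2.825]
wrist_force: [-0.0, 0.6, -1.2]
finger_gap: 9.0
finger_force: 25.0
```

```bash
python3 - <<'E'
from h import *
s=manip.read_state(); print(s["eef_pos"],s["eef_rot"],s["finger_gap"],s["wrist_force"])
for n in("scene","top"):
    c,f,T,P=cam(n); np.savez(f"{n}1.npz",frame=c["frame"],P=P)
    def pj(w): q=T[:3,:3].T@(np.array(w)-T[:3,3]); return q[0]/q[2]*f+c["cx"],q[1]/q[2]*f+c["cy"]
    u,v=pj([649,202,100]); print(n,u,v, pj([649,202,57]))
    u,v=int(u),int(v); k=c["frame"][v-40:v+40,u-40:u+40,::-1]
    cv2.imwrite(f"pics/{n}1.png",cv2.resize(k,(560,560),interpolation=cv2.INTER_CUBIC))
    m=(np.hypot(P[...,0]-649,P[...,1]-202)<40)&(P[...,2]>100)&(P[...,2]<155); Q=P[m]
    if len(Q)>3: print(len(Q),Q.mean(0),Q.min(0),Q.max(0))
E
```

```text
[649.61047659 201.62503999 150.43363158] [-3.14127797e+00  5.49665442e-05  2.82523369e+00] 8.966077122944293 [-0.04310839  0.64017928 -1.22495547]
scene 411.3992132745793 193.3002576235198 (np.float64(409.64832801804033), np.float64(204.93319508257366))
42 [654.93587001 197.63337796 136.3745848 ] [642.90030266 190.95504005 113.34162584] [667.00982    207.44748033 154.0198923 ]
top 254.42190254177214 159.24276440186728 (np.float64(256.63272838292426), np.float64(162.48821353238898))
```

View pics/scene1.png

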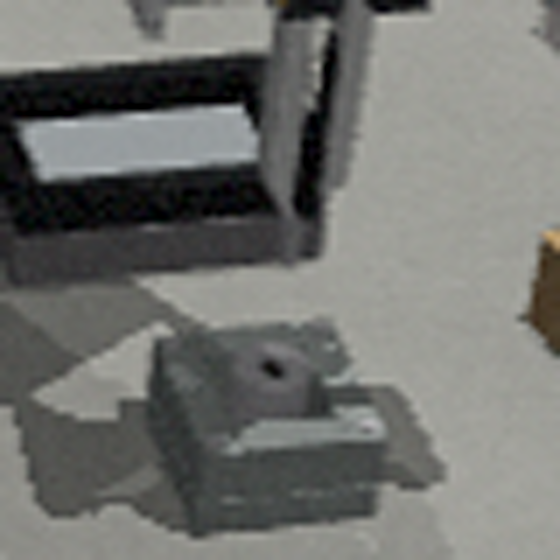

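The scene crop shows the key held, with its bow between the fingers and the blade tip near crop (290,255). The slot is at crop (270,370). I'll measure the blade tip against its predicted position.

```bash
python3 - <<'E'
from h import *
a=np.load("scene0.npz");b=np.load("scene1.npz");P=b["P"];P0=a["P"]
f,T,cx,cy=float(a["f"]),a["T"],float(a["cx"]),float(a["cy"])
def pj(w): q=T[:3,:3].T@(np.array(w)-T[:3,3]); return np.round([q[0]/q[2]*f+cx,q[1]/q[2]*f+cy],2)
# depth change mask, 3D points of blade
D=np.linalg.norm(P-P0,axis=2)
m=(D>25)&(P[...,2]>108)&(P[...,2]<160)&(abs(P[...,0]-649)<45)&(abs(P[...,1]-202)<45)
for v in range(178,206):
    us=np.where(m[v])[0]
    if len(us): print(v,us.min(),us.max(),len(us),P[v][m[v]].mean(0).round(1))
c,s=np.cos(-.318),np.sin(-.318)
for z in(115.5,125,135,143):
    print(z,[pj([649.6+c*dx-s*dy,201.6+s*dx+c*dy,z]).tolist() for dx,dy in((6,3),(6,-3),(-6,-3),(-6,3))])
crop=np.hstack([cv2.resize(b["frame"][168:212,395:435,::-1],(400,440),interpolation=cv2.INTER_NEAREST)])
cv2.imwrite("pics/tip.png",crop)
E
```

```text
178 418 418 1 [660.5 207.5 159.5]
179 409 419 8 [658.2 194.8 158.5]
180 410 418 9 [660.5 194.7 156.7]
181 410 417 8 [658.1 195.4 151.4]
182 411 416 6 [659.5 194.8 149.1]
183 411 416 6 [660.9 194.2 146.8]
184 411 414 4 [652.  198.5 136.2]
185 411 414 4 [651.9 199.1 132.4]
186 411 413 3 [652.1 197.7 129.5]
187 411 413 3 [650.8 199.3 124.6]
188 411 413 3 [651.8 199.  121.9]
189 411 413 3 [653.9 197.9 120.1]
190 411 413 3 [651.1 200.7 113.7]
115.5 [[413.68, 190.31], [411.61, 190.47], [410.44, 187.96], [412.49, 187.8]]
125 [[414.09, 187.62], [412.01, 187.79], [410.83, 185.28], [412.9, 185.12]]
135 [[414.53, 184.77], [412.44, 184.93], [411.25, 182.43], [413.33, 182.27]]
143 [[414.88, 182.46], [412.79, 182.62], [411.59, 180.13], [413.67, 179.97]]
```

View pics/tip.png

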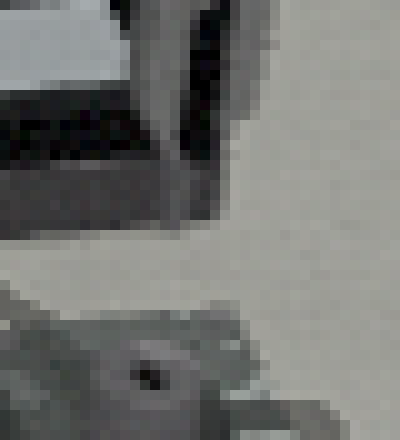

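Predicted blade columns (410.4–413.7) agree with the observed ones (411–413), so the key sits where expected. Descending to just above the mouth.

Call:
servo_tool(
  motion=[
    [[0,0,-0.06,0,0,0,0.95],[0,0,-0.1,0,0,0,0.95],[0,0,-0.106,0,0,0,0.95],[0,0,-0.106,0,0,0,0.95],[0,0,-0.106,0,0,0,0.95]],
  ],
)

```text
clock: 5.7
eef_pos: [650.1, 202.7, 99.0]
eef_rot: [3.141, 0.002, 2.826]
wrist_force: [0.2, -0.1, -0.5]
finger_gap: 9.0
finger_force: 25.0
```

Call:
servo_tool(
  motion=[
    [[0,0,-0.008,0,0,0,0.95],[0,0,-0.014,0,0,0,0.95],[0,0,-0.018,0,0,0,0.95],[0,0,-0.018,0,0,0,0.95],[0,0,-0.018,0,0,0,0.95]],
  ],
)

```text
clock: 6.2
eef_pos: [649.2, 203.1, 88.2]
eef_rot: [-3.141, -0.001, 2.826]
wrist_force: [-2.1, 0.9, -0.7]
finger_gap: 8.9
finger_force: 25.0
```

Call:
servo_tool(
  motion=[
    [[0,0,-0.01,0,0,0,0.95],[0,0,-0.02,0,0,0,0.95],[0,0,-0.02,0,0,0,0.95],[0,0,-0.02,0,0,0,0.95]],
  ],
)

```text
clock: 6.6
eef_pos: [649.1, 202.9, 77.7]
eef_rot: [-3.141, -0.001, 2.826]
wrist_force: [-3.4, 0.3, -1.9]
finger_gap: 9.1
finger_force: 25.0
```

Call:
servo_tool(
  motion=[
    [[-0.001,0,-0.012,0,0,0,0.95],[-0.001,0,-0.024,0,0,0,0.95],[-0.001,0,-0.03,0,0,0,0.95],[-0.001,0,-0.03,0,0,0,0.95],[-0.001,0,-0.03,0,0,0,0.95]],
  ],
)

```text
clock: 7.1
eef_pos: [650.0, 202.9, 66.0]
eef_rot: [3.14, 0.003, 2.826]
wrist_force: [-8.4, -1.0, 19.8]
finger_gap: 9.1
finger_force: 25.0
```

Call:
servo_tool(
  motion=[
    [[-0.001,0,0.002,0,0,-0.03,0.95],[-0.001,0,0.002,0,0,-0.06,0.95],[-0.001,0,0.002,0,0,-0.09,0.95],[-0.001,0,0.002,0,0,-0.12,0.95],[-0.001,0,0.002,0,0,-0.15,0.95],[-0.001,0,0.002,0,0,-0.18,0.95],[-0.001,0,0.002,0,0,-0.21,0.95],[-0.001,0,0.002,0,0,-0.24,0.95],[-0.001,0,0.002,0,0,-0.24,0.95]],
  ],
)

```text
clock: 8.0
eef_pos: [648.6, 201.9, 66.1]
eef_rot: [-3.141, 0.002, 2.069]
wrist_force: [-11.4, -6.3, 17.2]
finger_gap: 9.0
finger_force: 25.0
```

```bash
python3 -c "
from h import *
s=manip.read_state(); print(s['moment'],s['wrist_force'],s['eef_pos'],s['eef_rot'],s['joints'])"
```

```text
[-1.67696003  2.2772155  -0.04524193] [-11.44498709  -6.26509425  17.18725712] [648.60318811 201.92039586  66.07324596] [-3.14130045e+00  1.59623646e-03  2.06873427e+00] [ 0.24854701  0.71547491  1.23707356 -0.00174463  1.1889339  -0.24874066]
```

Call:
servo_tool(
  motion=[
    [[-0.003,-0.0015,0.001,0,0,-0.03,0.95],[-0.003,-0.0015,0.001,0,0,-0.06,0.95],[-0.003,-0.0015,0.001,0,0,-0.09,0.95],[-0.003,-0.0015,0.001,0,0,-0.12,0.95],[-0.003,-0.0015,0.001,0,0,-0.15,0.95],[-0.003,-0.0015,0.001,0,0,-0.18,0.95],[-0.003,-0.0015,0.001,0,0,-0.21,0.95],[-0.003,-0.0015,0.001,0,0,-0.24,0.95],[-0.003,-0.0015,0.001,0,0,-0.25,0.95],[-0.003,-0.0015,0.001,0,0,-0.25,0.95]],
  ],
)

```text
clock: 9.0
eef_pos: [646.3, 201.8, 66.1]
eef_rot: [-3.141, 0.001, 1.286]
wrist_force: [-14.4, -3.4, 17.2]
finger_gap: 8.7
finger_force: 25.1
```

```bash
python3 -c "
from h import *
s=manip.read_state(); print(s['moment'],s['wrist_force'],s['eef_pos'],s['eef_rot'],s['joints'])"
```

```text
[-0.95660716  3.09752542  0.26511469] [-14.37084868  -3.40215172  17.17839942] [646.33985662 201.75395698  66.11188738] [-3.14052635e+00  1.36613013e-03  1.28601002e+00] [ 2.48737612e-01  7.11629844e-01  1.24349247e+00 -6.83413808e-04
  1.18808330e+00  5.33780375e-01]
```

```bash
python3 - <<'E'
from h import *
k=[]
for n,u,v in(("scene",411,195),("top",256,160)):
    c,f,T,P=cam(n); k.append(cv2.resize(c["frame"][v-25:v+25,u-25:u+25,::-1],(400,400),interpolation=cv2.INTER_CUBIC))
cv2.imwrite("pics/turn.png",np.hstack(k))
E
```

```text
(no output)
```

View pics/turn.png

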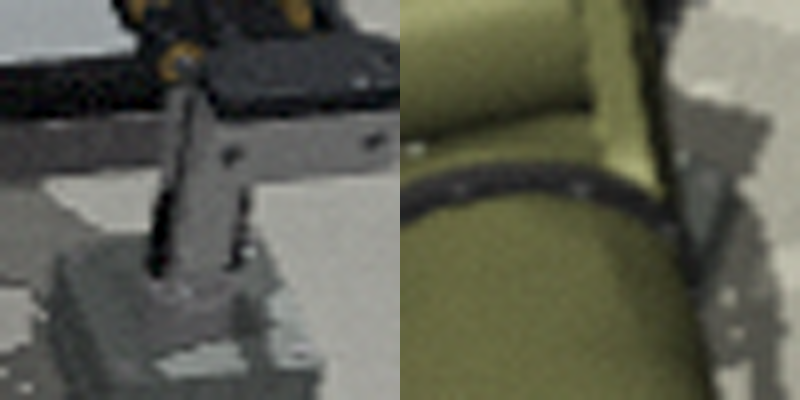

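The scene crop shows the bow broadside to the camera, seated on the cylinder and turned. I'll nudge it further and compare the moments.

Call:
servo_tool(
  motion=[
    [[-0.002,0,0.001,0,0,-0.015,0.95],[-0.002,0,0.001,0,0,-0.03,0.95],[-0.002,0,0.001,0,0,-0.03,0.95]],
  ],
)

```text
clock: 9.4
eef_pos: [645.9, 201.8, 66.2]
eef_rot: [3.141, 0.001, 1.192]
wrist_force: [-7.8, -2.3, 10.0]
finger_gap: 8.9
finger_force: 25.5
```

```bash
python3 -c "
from h import *
s=manip.read_state(); print(s['moment'],s['wrist_force'],s['eef_pos'],s['eef_rot'],s['joints'])"
```

```text
[-0.55932716  1.61966064  0.43496869] [-7.81973244 -2.33436307  9.95443549] [645.94348695 201.84460472  66.20270859] [3.14109066e+00 5.48293015e-04 1.19152349e+00] [ 2.49053944e-01  7.09784621e-01  1.24638795e+00 -7.97132378e-04
  1.18533636e+00  6.28626325e-01]
```

The moment rises to 0.43 N m with little further motion, so the stop is reached. Releasing and retreating.

Call:
servo_tool(
  motion=[
    [[-0.002,0,0.001,0,0,0.01,0.6],[-0.002,0,0.001,0,0,0.01,0.5],[-0.002,0,0.001,0,0,0.01,0.5],[-0.002,0,0.001,0,0,0.01,0.5],[-0.002,0,0.05,0,0,0.01,0.5],[-0.002,0,0.12,0,0,0.01,0.5],[-0.002,0,0.2,0,0,0.01,0.5],[-0.002,0,0.27,0,0,0.01,0.5]],
  ],
)

```text
clock: 10.2
eef_pos: [645.0, 202.2, 202.4]
eef_rot: [3.141, -0.0, 1.224]
wrist_force: [-0.4, -0.2, 0.4]
finger_gap: 47.3
finger_force: 0.0
```

Call:
servo_tool(
  motion=[
    [[-0.34,-0.98,0,0,0,0.33,0.4],[-0.34,-0.98,0,0,0,0.33,0.4],[-0.34,-0.98,0,0,0,0.33,0.4],[-0.34,-0.98,0,0,0,0.33,0.4],[-0.34,-0.98,0,0,0,0.33,0.4],[-0.34,-0.98,0,0,0,0.33,0.4],[-0.34,-0.98,0,0,0,0.33,0.4],[-0.34,-0.98,0,0,0,0.33,0.4],[-0.34,-0.98,0,0,0,0.33,0.4],[-0.34,-0.98,0,0,0,0.33,0.4]],
  ],
)

```text
clock: 11.2
eef_pos: [485.0, -258.3, 200.7]
eef_rot: [3.141, 0.001, 2.261]
wrist_force: [1.2, 0.4, 0.8]
finger_gap: 56.3
finger_force: 0.0
```

```bash
python3 - <<'E'
from h import *
s=manip.read_state(); print(s["eef_pos"],s["eef_rot"],s["finger_gap"],s["clock"])
k=[]
for n,u,v in(("scene",410,200),("top",256,160)):
    c,f,T,P=cam(n); k.append(cv2.resize(c["frame"][v-25:v+25,u-25:u+25,::-1],(400,400),interpolation=cv2.INTER_CUBIC))
    for nm,c0,rad,lo,hi2 in(("bow",(648,203),30,70,105),("coil",(476,-292),45,70,79),("coilfull",(476,-292),45,60,79)):
        m=(np.hypot(P[...,0]-c0[0],P[...,1]-c0[1])<rad)&(P[...,2]>lo)&(P[...,2]<hi2)
        if m.sum()>4: R=cv2.minAreaRect(P[m][:,:2].astype(np.float32)); print(n,nm,m.sum(),np.round(R[0],1),np.round(R[1],1),round(R[2],1),P[m][:,2].max().round(1))
cv2.imwrite("pics/rel.png",np.hstack(k))
E
```

```text
[ 484.97835123 -258.32660081  200.66870703] [3.14143389e+00 7.12378331e-04 2.26054887e+00] 56.310995385860544 11.2
scene bow 110 [648.  202.5] [34.7 14.4] 74.8 100.6
scene coil 95 [ 475.6 -292.3] [35.7 36.1] 35.3 78.8
scene coilfull 183 [ 481.4 -300.3] [35.8 55.8] 34.0 78.8
top bow 48 [648.8 201.3] [34.9 10.1] 82.6 103.4
```

View pics/rel.png

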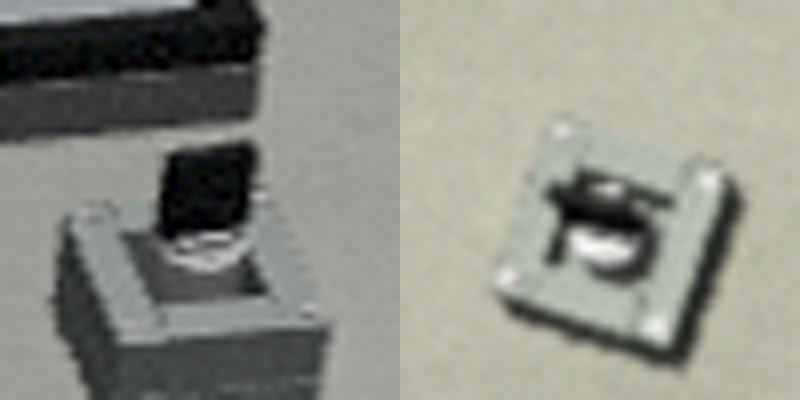

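The key is seated with its bow top at about 100 mm, turned about 90° and standing at crop (210,190). Now the valve.

Call:
servo_tool(
  motion=[
    [[-0.018,-0.0674,-0.08,0,0,0,0.4],[-0.018,-0.0674,-0.12,0,0,0,0.4],[-0.018,-0.0674,-0.12,0,0,0,0.4],[-0.018,-0.0674,-0.12,0,0,0,0.4]],
  ],
)

```text
clock: 11.7
eef_pos: [477.4, -289.7, 141.2]
eef_rot: [3.141, 0.0, 2.261]
wrist_force: [0.1, -0.0, 1.1]
finger_gap: 56.8
finger_force: 0.0
```

Call:
servo_tool(
  motion=[
    [[-0.002,-0.003,-0.08,0,0,0.003,0.4],[-0.002,-0.003,-0.15,0,0,0.003,0.4],[-0.002,-0.003,-0.19,0,0,0.003,0.4],[-0.002,-0.003,-0.206,0,0,0.003,0.4],[-0.002,-0.003,-0.206,0,0,0.003,0.4]],
  ],
)

```text
clock: 12.2
eef_pos: [476.5, -291.4, 38.1]
eef_rot: [3.141, 0.0, 2.271]
wrist_force: [1.0, 0.2, 0.4]
finger_gap: 56.1
finger_force: 0.0
```

Call:
servo_tool(
  motion=[
    [[0,0,0,0,0,0,0.8],[0,0,0,0,0,0,0.8],[0,0,0,0,0,0,0.8],[0,0,0,0,0,0,0.8],[0,0,0,0,0,0,0.8]],
  ],
  newtons=40,
)

```text
clock: 12.7
eef_pos: [476.1, -292.2, 38.4]
eef_rot: [-3.142, 0.001, 2.27]
wrist_force: [-4.1, -1.4, 7.1]
finger_gap: 33.7
finger_force: 39.8
```

Call:
servo_tool(
  motion=[
    [[0,0,0.02,0,0,0,0.8],[0,0,0.07,0,0,0,0.8],[0,0,0.13,0,0,0,0.8],[0,0,0.19,0,0,0,0.8],[0,0,0.23,0,0,0,0.8],[0,0,0.25,0,0,0,0.8],[0,0,0.25,0,0,0,0.8]],
  ],
)

```text
clock: 13.4
eef_pos: [476.1, -291.7, 163.4]
eef_rot: [3.141, 0.001, 2.27]
wrist_force: [-0.1, 0.0, -6.1]
finger_gap: 33.7
finger_force: 39.8
```

Call:
servo_tool(
  motion=[
    [[0,0.04,0,0,0,0,0.8],[0,0.12,0,0,0,-0.02,0.8],[0,0.2,0,0,0,-0.06,0.8],[0,0.28,0,0,0,-0.1,0.8],[0,0.36,0,0,0,-0.14,0.8],[0,0.44,0,0,0,-0.18,0.8],[0,0.52,0,0,0,-0.22,0.8],[-0.01,0.6,0,0,0,-0.26,0.8],[-0.02,0.68,0,0,0,-0.3,0.8],[-0.024,0.76,0,0,0,-0.314,0.8]],
  ],
)

```text
clock: 14.4
eef_pos: [462.2, 90.3, 161.2]
eef_rot: [-3.139, 0.001, 1.279]
wrist_force: [1.2, 0.0, -5.5]
finger_gap: 33.8
finger_force: 39.8
```

Call:
servo_tool(
  motion=[
    [[0,0.08,0,0,0,0,0.8],[0,0.16,0,0,0,0,0.8],[0,0.24,0,0,0,0,0.8],[0,0.3,0,0,0,0,0.8],[0,0.33,0,0,0,0,0.8],[0,0.338,0,0,0,0,0.8],[0,0.338,0,0,0,0,0.8],[0,0.338,0,0,0,0,0.8]],
  ],
)

```text
clock: 15.2
eef_pos: [463.8, 256.3, 162.2]
eef_rot: [-3.141, 0.001, 1.283]
wrist_force: [0.3, -0.8, -5.6]
finger_gap: 33.5
finger_force: 39.8
```

```bash
python3 - <<'E'
from h import *
s=manip.read_state(); print(s["eef_pos"],s["eef_rot"],s["finger_gap"],s["wrist_force"],s["clock"])
c,f,T,P=cam("scene"); cv2.imwrite("pics/over.png",cv2.resize(c["frame"][110:220,330:460,::-1],(780,660))[:600])
def pj(w): q=T[:3,:3].T@(np.array(w)-T[:3,3]); return np.round([q[0]/q[2]*f+c["cx"],q[1]/q[2]*f+c["cy"]],1)
# brass mask
hsv=cv2.cvtColor(c["frame"],cv2.COLOR_RGB2HSV)
m=(P[...,2]>95)&(P[...,2]<170)&(np.hypot(P[...,0]-464,P[...,1]-257)<60)&(hsv[...,0]>12)&(hsv[...,0]<35)&(hsv[...,1]>90)
Q=P[m]; print(m.sum(),Q.mean(0).round(1),Q.min(0).round(1),Q.max(0).round(1)); R=cv2.minAreaRect(Q[:,:2].astype(np.float32)); print(R)
E
```

```text
[463.81619751 256.31275732 162.17111325] [-3.14122067e+00  5.86567768e-04  1.28292432e+00] 33.51887577733012 [ 0.3227887  -0.75861151 -5.57692498] 15.2
217 [475.9 248.4 142.7] [441.1 217.  123.3] [491.5 290.3 166.9]
((471.9417724609375, 252.28111267089844), (74.94109344482422, 32.73497772216797), 64.62688446044922)
```

View pics/over.png

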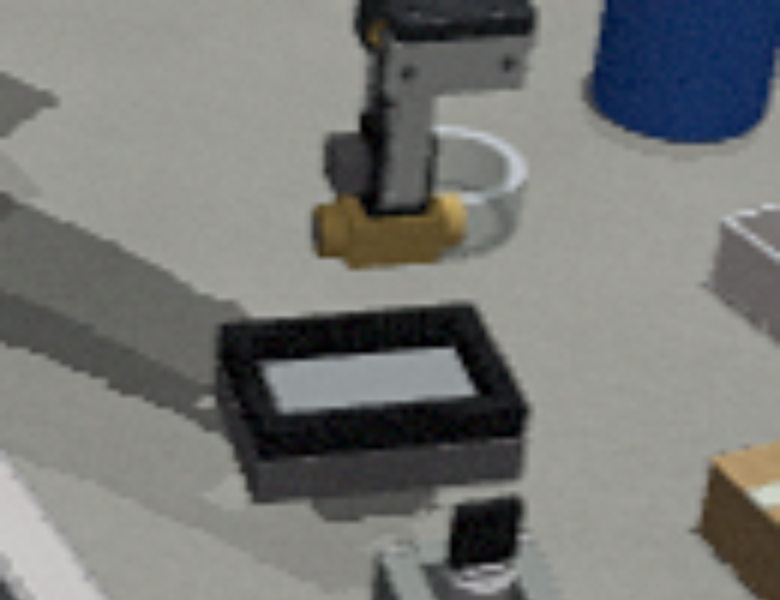

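The crop shows the valve level at (390,230), above the reader opening at (370,380), with its ports parallel to the long side. Descending.

Call:
servo_tool(
  motion=[
    [[0,0,-0.03,0,0,0,0.8],[0,0,-0.07,0,0,0,0.8],[0,0,-0.1,0,0,0,0.8],[0,0,-0.12,0,0,0,0.8],[0,0,-0.14,0,0,0,0.8],[0,0,-0.155,0,0,0,0.8],[0,0,-0.164,0,0,0,0.8],[0,0,-0.164,0,0,0,0.8],[0,0,-0.164,0,0,0,0.8]],
  ],
)

```text
clock: 16.15
eef_pos: [464.1, 257.4, 80.8]
eef_rot: [3.141, -0.0, 1.284]
wrist_force: [0.7, 0.4, -3.9]
finger_gap: 34.0
finger_force: 39.8
```

```bash
python3 - <<'E'
from h import *
s=manip.read_state(); print(s["eef_pos"],s["eef_rot"],s["finger_gap"],s["wrist_force"],s["clock"])
c,f,T,P=cam("scene"); cv2.imwrite("pics/fin.png",cv2.resize(c["frame"][130:220,340:460,::-1],(780,585),interpolation=cv2.INTER_CUBIC))
E
```

```text
[464.09259698 257.43888748  80.83885419] [ 3.14111505e+00 -4.08752093e-04  1.28383706e+00] 33.96973302099159 [ 0.69023692  0.3774434  -3.90052877] 16.15
```

View pics/fin.png

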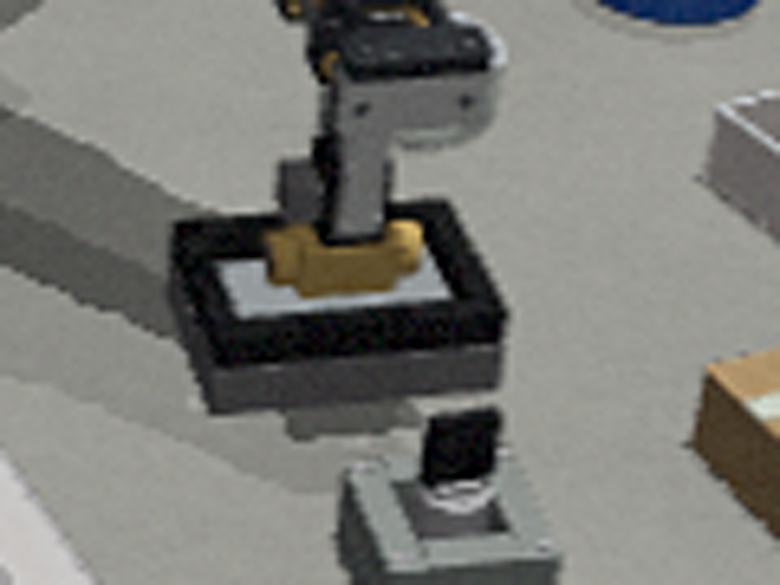

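The valve sits inside the frame opening, its ports at crop x = 265 to 420. I'll check centring against the prediction.

```bash
python3 - <<'E'
from h import *
c,f,T,P=cam("scene"); s=manip.read_state(); print(s["wrist_force"],s["eef_pos"])
def pj(w): q=T[:3,:3].T@(np.array(w)-T[:3,3]); return np.array([q[0]/q[2]*f+c["cx"],q[1]/q[2]*f+c["cy"]])
hsv=cv2.cvtColor(c["frame"],cv2.COLOR_RGB2HSV)
m=(hsv[...,0]>12)&(hsv[...,0]<35)&(hsv[...,1]>90); m[:160]=0;m[180:]=0;m[:,:370]=0;m[:,:]&=(np.arange(640)<415)
ys,xs=np.where(m); print("seen u",xs.min(),xs.max()+1,"v",ys.min(),ys.max()+1)
a=np.radians(73.5); X=np.array([np.cos(a),np.sin(a)]);Y=np.array([-X[1],X[0]])
L=[]
for px,w,z0,z1 in((26,18,0,30),(38,8,7,23)):
  for sx in(-1,1):
    for sy in(-1,1):
      for z in(z0,z1): L.append(pj([*(np.array([464.3,256.5])+sx*px*X+sy*w*Y),42.4+z]))
L=np.array(L);print("pred",L.min(0).round(1),L.max(0).round(1))
Q=P[m];Q=Q[Q[:,2]>38];print(Q.min(0).round(1),Q.max(0).round(1))
E
```

```text
[-0.60562986  0.55662172 -5.51201486] [464.12399088 257.46236868  80.9701972 ]
seen u 372 405 v 163 179
pred [379.8 160.9] [404.  175.9]
[415.4 192.8  38.6] [512.3 317.9  85.8]
```

The ports are within about 1 px (about 3 mm) of the prediction and the wrist carries the valve's full weight, so nothing is touching. Handing in.

```bash
python3 -c "
from cell import manip
print(manip.sign_off())"
```

```text
the job is handed in; nothing more can be done
None
```

I handed the job in (no verdict came back): the key is fully home and turned to the stop, and the square-coil valve is held level about 12 mm above the reader's glass, centred to within about 3 mm, touching nothing.

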